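Lock a jeweller's ring tray into its bench bay

ROBOT

A 6-joint arm with a two-finger parallel gripper is mounted at the origin on the work surface. World frame = base frame: x ahead of the robot, y to its left, z up, the work surface at z = 0. Lengths are in m, angles in rad, forces in N, time in s.
With the tool pointing down it reaches from about 0.3 to 0.775 m from the base axis. Payload 14.6 kg.
Tool frame: the origin (TCP) lies midway between the tips of the shut fingers; the grasp point (between the pads) lies 19 mm behind it (ctrl.tcp_to_grasp is the z of the grasp point in the tool frame, in m); z points along the fingers, y is the line along which they close (so a half turn about z gives the same grasp; the last joint's range is limited). The gripper opens to 94 mm and grips with 3 to 60 N. Pads are 16 mm wide; open, the fingers measure 119 mm over their backs; the gripper's body (75 mm by 177 mm) begins 78 mm behind the grasp point.
Start: joints at [-1.381, 0.3, 1.521, -0, 1.321, -0.067], TCP at [0.14, -0.532, 0.205] pointing down, gripper open.
Joint ranges: [-3.03, 3.03], [-0.79, 2.21], [0.23, 2.52], [-1.04, 4.18], [0, 3.07], [-2.55, 2.55]. Speed limits (rad/s): [2.22, 2.22, 2.57, 3.14, 3.14, 3.14].

INTERFACE

Orientations are given as [roll, pitch, yaw] about the fixed x, y, z axes, in that order (R = Rz(yaw) Ry(pitch) Rx(roll)).
In Python, from station import monitor, camera, ctrl gives the robot as it stands.
- The arm moves only by the tool apply_moves, never from a script. Its argument "plan" is one flat list of numbers, 4 for each row, row after row: the shift along the tool's x, y, z in mm, then the turn about the tool's z in rad. In form: [dx, dy, dz, spin, dx, dy, dz, spin, ...]. A call has 1 to 20 rows; each row shifts and turns the commanded pose from where the row before left it, along the tool's axes as they then stand; what a row does not reach is not made up. A row lasts 1/10 s, in which the tool goes at most 50 mm and 8.59 degrees, less where a joint would pass 70% of its speed; a pose out of reach is approached as far as the arm can. A call is refused whole if a number of a shift passes 50 or a number of a turn 0.15, either way. A call with a gripper value outside its range is refused whole. "hand" is the gripper command: -1 is shut, 1 is fully open, values between are in proportion, set as the call begins (left out, the last holds). The fingers move at their own pace and stop on an object; "squeeze" is the grip in N (left out, the last holds). Time passes only in rows, so rows that do not move let the fingers close. It gives the time, the measured TCP pose, the force, the opening and the grip force at its end, in the units of the state.
- monitor.get_obs(): the state, without advancing time (a new reading comes with each control period).
- camera(name): name is "side" or "top" or "wrist"; returns a dict with "image" (480x640x3 uint8, red, green, blue), "range_z" (480x640 float32, m along the optical axis (not along the pixel's ray), 0 where there is no reading), "mtx" (3x3 intrinsics, pixels), "distortion" ([k1, k2, p1, p2, k3] as OpenCV has them; the pictures are not rectified), "rvec" (rotation vector, rad) and "tvec" (3), from world to camera coordinates, as OpenCV has them. Camera axes: x right, y down, z forward; pixel columns grow to the right and rows downward; lengths in m; the calibration is good to about 2 mm. A picture is of the moment at which its call begins.
- ctrl.hand_in(): hands the job in; it is judged then, once.
The state is a dict: "time_s": time; "qpos": joint angles; "joint_vel": joint speeds; "tau": joint torques, N m; "ee_pos": TCP position; "eef_rot": TCP orientation; "force": force on the tool from outside, world axes, zero at the start; "moment": the same for the moment, N m; "grip_width": finger opening in m; "grip_force": force on a finger pad.
Only numpy, scipy, OpenCV 4.12 (cv2) and the standard library are available. Lean on these libraries where they do the work, as an engineer would, in place of code of your own. Each camera call takes 0.05 s, during which the arm holds its last target. There are 200 camera calls.

TASK

Put the ring tray away in its bay without picking it up: lift its front end by the brass bar and rest just the front edge on the bay's steel sill, let go while its back edge is still on the bench, then push it from behind over the sill until it has dropped flat on the bench behind the sill and stands against the bay's end stop. Then take the red-handled pin from its stand and drop it through the tray's lug and the sill until its collar is down on the lug, and let go. Never lift the whole tray off its supports or tip it steeply, and do not disturb the jar, the white gem box or the burnisher.

Things in the scene. Friction and masses are not known exactly. Their poses are not given: they have to be found in the camera images.
- dock: Bay fixed to the bench: dark steel sill, two low dark wooden side rails, low wooden end stop (12 mm high), aluminium roof over the far end. Origin at bench height in the middle of the sill's front face (outside the bay); +x points straight into the bay (push direction), z up. The sill spans x 0 to 40 mm and is 14 mm high; behind it the floor is the bare bench.
- bay_centre (a point): Point on the bench where the middle of the tray's underside lies when the tray is home against the end stop (bay x = 114 mm). Rails here: 34 mm high, 125 mm apart (tray is 120 mm wide); over the sill they flare out about 10 mm a side. Stop face at bay x = 184 mm: a home tray has 4 mm to the sill behind it.
- bay_roof (a point): Middle of the roof's front edge, on its top: bay x = 129 mm, 90 mm above the bench. The roof runs from here back past the stop to an upright back board 18 mm behind the stop's face; its underside is 84 mm above the bench.
- sill_hole (a point): Centre of the sill's hole at the sill's top face: 20 mm into the sill from its front face (bay x = 20 mm, y = 0), 14 mm above the bench.
- tray_centre (a point): Loose open wooden ring tray, 0.45 to 0.85 kg, 140 mm long (x), 120 mm wide (y), walls 40 mm high and 8 mm thick. This point is its centre, 20 mm above its underside. +x points to its front end, the one with the brass bar, which enters the bay first. Pads and rings inside (decoration) reach 28 mm above the underside.
- tray_bar (a point): Middle of the brass lifting bar: round, 14 mm thick, along the tray's y, 64 mm above the tray's underside, 8 mm behind its front face; 64 mm clear between its posts, 17 mm of air down to the front wall's top. Pinch it from above with the fingers closing along the tray's x; it turns freely on its posts, so the tray pitches as it is lifted.
- tray_front (a point): Middle of the tray's bottom front edge.
- tray_back (a point): Middle of the tray's bottom back edge, under the flat back wall (40 mm high). A steel lug sticks out backwards from the wall's middle: 38 mm long, 32 mm wide, 18 to 26 mm above the tray's underside; the wall can be pushed on either side of the lug, where slick white plates (38 mm wide, 2 mm proud, 3 to 39 mm up) let it slide up and down against whatever pushes it.
- lug_hole (a point): Centre of the lug's vertical 15 mm hole at the lug's top face, 24 mm behind the tray's back wall and 26 mm above the tray's underside. It lies over the sill's hole when the tray is home.
- pin_stand: Wooden stand fixed to the bench, 50 x 50 x 30 mm high, with a hole of 14 mm in which the pin stands. Origin under its centre.
- pin_handle (a point): Grip point on the pin's red round handle (25 mm diameter, 48 mm long), 55 mm above the pin's tip. The pin stands upright, 79 mm long: steel shank 11 mm diameter and 25 mm long with a pointed tip, brass collar 24 mm diameter and 6 mm thick, then the handle. z points up from tip to handle. 70 g.
- pin_tip (a point): Tip of the pin's shank. When the pin is fully in, the tip is about 1 mm above the bench.
- jar: Bystander: amber jar, 52 mm diameter, 80 mm high; origin under its centre. Leave alone.
- gem_box: Bystander: white gem box 60 x 70 x 43 mm; origin under its centre. Leave alone.
- burnisher: Bystander: burnishing tool with a wooden mushroom handle lying on the bench, about 165 mm long along its x; origin on the bench near its middle. Leave alone.
Things that resemble listed ones, but are neither listed nor needed, are in the scene too. What is shaped like the part that bears tray_centre but green or orange is not meant. Of the things that look like the part that bears pin_handle, take the one that is farthest from the robot's base at the start.

How it is judged:
On the way, in this order (a step that is already met when the one before it is completed fails the run):
1. the tray's front edge rests on the sill, its back edge on the bench, and the gripper has let go of it (x of tray_front in the frame of dock between 0 and 0.065 m and height (world z) of tray_front above 0.01 m and height (world z) of tray_back below 0.006 m and contact force between the fingers and tray below 0.3 N and contact force between dock and tray above 0.3 N), for 0.2 s.
2. the tray lies flat on the bench behind the sill, against the end stop (within 6 mm), and the pin is not yet in (horizontal distance between tray_centre and bay_centre below 0.006 m and height (world z) of each of tray_front, tray_back below 0.005 m and angle between the x axis of tray_centre and the x axis of dock, either way round below 0.06 rad and not (horizontal distance between pin_tip and sill_hole below 0.03 m)), for 0.2 s.
At the end, for the whole second after the job is handed in: The tray lies flat behind the sill, its centre within 6 mm of its home position and in line with the bay within 0.06 rad; the pin stands upright (within 0.2 rad) through lug and sill, its tip within 6 mm of the sill hole's axis and less than 6 mm above the bench (horizontal distance between tray_centre and bay_centre below 0.006 m and height (world z) of each of tray_front, tray_back below 0.005 m and angle between the x axis of tray_centre and the x axis of dock, either way round below 0.06 rad and horizontal distance between pin_tip and sill_hole below 0.006 m and height (world z) of pin_tip below 0.006 m and angle between pin_handle's own z axis and vertical below 0.2 rad); the robot touches nothing.
It fails at once if the whole tray is lifted off its supports (both bottom edges more than 22 mm above the bench) (height (world z) of each of tray_front, tray_back above 0.022 m).
It fails at once if the tray is tipped by more than 0.5 rad (angle between tray_centre's own z axis and vertical above 0.5 rad).
It fails at once if the jar is moved by more than 25 mm (distance of jar from where it was at the start of the episode above 0.025 m).
It fails at once if the gem box is moved by more than 25 mm (distance of gem_box from where it was at the start of the episode above 0.025 m).
It fails at once if the burnisher is moved by more than 25 mm (distance of burnisher from where it was at the start of the episode above 0.025 m).
It also fails if it takes over 72 s, if anything falls off the work surface, if the arm or the gripper's body presses on something with over 40 N, if the wrist force passes 120 N, or if a joint passes its speed limit or range.

## Working session

There is one attempt and no reset: what is moved stays moved. The work goes in short steps, Python scripts to look and compute and a tool call to move; the robot and the scene stay as the last step left them, time stands still between calls to the robot, and variables do not carry over. Pictures are saved under pics/ and viewed, at most 10 in all, crops included, and the job is handed in when it is done.

Besides the shell and the picture viewer there is one more tool, called after "Request:" in YAML: its name, and indented under it one key for each argument. apply_moves: Moves the arm, as the interface text tells. Its arguments: {"type":"object","properties":{"plan":{"type":"array","items":{"type":"number"}},"hand":{"type":"number"},"squeeze":{"type":"number"}},"required":["plan"]}

```bash
mkdir -p pics
cat > h.py <<'E'
import numpy as np, cv2
from station import monitor, camera, ctrl
def shot(n,f=None):
    c=camera(n); np.savez(f'{f or n}.npz',**{k:np.array(v) for k,v in c.items()})
    if f: cv2.imwrite(f'pics/{f}.png',c['image'][:,:,::-1])
    return c
def cloud(c):
    h,w=c['range_z'].shape; K=np.array(c['mtx'],float)
    uv=np.stack(np.meshgrid(np.arange(w),np.arange(h)),-1).reshape(-1,1,2).astype(np.float64)
    n=cv2.undistortPoints(uv,K,np.array(c['distortion'],float)).reshape(h,w,2)
    z=np.array(c['range_z'],float); P=np.dstack([n*z[...,None],z])
    R=cv2.Rodrigues(np.array(c['rvec'],float))[0]
    W=(P-np.array(c['tvec'],float).ravel())@R
    W[z<=0]=np.nan
    return W
E
python3 - <<'E'
from h import *
shot('top','top0'); shot('side','side0')
o=monitor.get_obs(); print(o['ee_pos'],o['eef_rot'],o['time_s'])
E
```

```text
[ 0.13966398 -0.53173807  0.20494268] [-3.14057185e+00 -5.55676576e-05  2.56845963e-01] 0.1
```

View pics/top0.png

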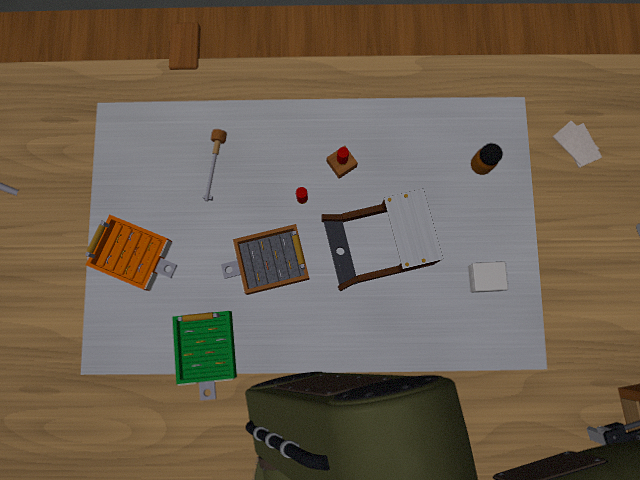

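View pics/side0.png

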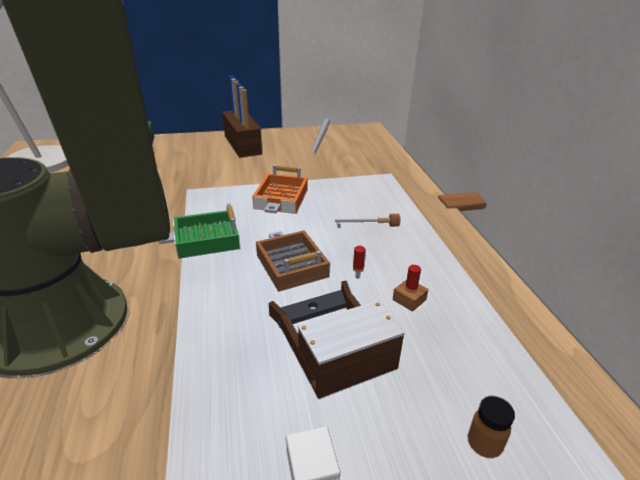

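Top view: the wooden tray is at (270,260), with its bar at (298,248) towards the bay. The sill hole is at (340,251), the pin in its stand at (343,155), a decoy pin at (302,195), the jar at (487,158), the gem box at (489,276) and the burnisher at (213,165).

```bash
cat > m.py <<'E'
from h import *
c=np.load('top0.npz'); W=cloud(c); I=c['image'].astype(int)
def reg(x0,x1,y0,y1,zl,zh,cond=None):
    m=np.zeros(W.shape[:2],bool); m[y0:y1,x0:x1]=1
    m&=(W[...,2]>zl)&(W[...,2]<zh)
    if cond is not None: m&=cond
    return m
def rect(m,name):
    p=W[m][:,:2].astype(np.float32); r=cv2.minAreaRect(p)
    print(name,len(p),'c',np.round(r[0],4),'s',np.round(r[1],4),'a',round(r[2],1),'med',np.round(np.median(W[m],0),4)); print(np.round(cv2.boxPoints(r),4).tolist())
print('cam',-cv2.Rodrigues(c['rvec'])[0].T@c['tvec'].ravel())
for u,v in [(340,251),(345,270),(335,235),(230,269),(298,248),(343,155),(302,194),(410,220),(270,205),(60,430)]: print((u,v),np.round(W[v,u],4),I[v,u])
rect(reg(225,315,215,300,.033,.05),'traywall')
rect(reg(225,315,215,300,.055,.08),'bar')
rect(reg(215,245,255,285,.015,.032),'lug')
rect(reg(325,360,210,290,.009,.018),'sill')
rect(reg(380,450,180,275,.08,.1),'roof')
rect(reg(315,440,190,295,.028,.04),'rails')
rect(reg(325,360,140,180,.025,.035),'stand')
red=(I[...,0]>120)&(I[...,1]<50)
rect(reg(325,360,140,180,.06,.1,red),'pin')
rect(reg(290,315,180,210,.0,.1,red),'pin2')
E
python3 m.py
```

```text
cam [ 0.30355688 -0.01612112  1.17186078]
(340, 251) [ 0.4818 -0.0629  0.0012] [133 136 141]
(345, 270) [ 0.4382 -0.0726  0.0116] [43 44 50]
(335, 235) [ 0.5153 -0.052   0.015 ] [41 42 50]
(230, 269) [ 4.448e-01  1.800e-01 -2.000e-04] [130 130 136]
(298, 248) [0.4777 0.0269 0.0758] [117  91  24]
(343, 155) [ 0.675  -0.0698  0.0837] [124   5   7]
(302, 194) [0.5924 0.0179 0.0777] [120   0   4]
(410, 220) [ 0.5312 -0.205   0.0897] [133 134 139]
(270, 205) [0.5876 0.0921 0.0032] [131 131 135]
(60, 430) [ 0.1049  0.5379 -0.003 ] [111  89  61]
traywall 839 c [0.4623 0.0889] s [0.121  0.1423] a 13.5 med [0.4506 0.1089 0.0401]
[[0.38690000772476196, 0.14399999380111694], [0.41999998688697815, 0.00570000009611249], [0.5376999974250793, 0.033799998462200165], [0.5044999718666077, 0.17219999432563782]]
bar 234 c [0.4765 0.0274] s [0.0807 0.0137] a 13.6 med [0.475  0.0272 0.0698]
[[0.435699999332428, 0.02459999918937683], [0.4388999938964844, 0.011300000362098217], [0.517300009727478, 0.03020000085234642], [0.5141000151634216, 0.04349999874830246]]
lug 245 c [0.4484 0.1685] s [0.0422 0.0527] a 
[... 1056 characters left out ...]
0.0672  0.0304]
[[0.6467000246047974, -0.06109999865293503], [0.6748999953269958, -0.10490000247955322], [0.7182000279426575, -0.07699999958276749], [0.6898999810218811, -0.03319999948143959]]
pin 52 c [ 0.681  -0.0691] s [0.0206 0.0189] a 52.8 med [ 0.6793 -0.0689  0.0843]
[[0.6672000288963318, -0.07150000333786011], [0.6822999715805054, -0.08299999684095383], [0.6948000192642212, -0.066600002348423], [0.6797000169754028, -0.05510000139474869]]
pin2 67 c [0.5957 0.0208] s [0.0204 0.0209] a 20.8 med [0.5947 0.0199 0.0799]
[[0.5824999809265137, 0.026900000870227814], [0.589900016784668, 0.007400000002235174], [0.609000027179718, 0.014700000174343586], [0.6014999747276306, 0.0340999998152256]]
```

Request:
apply_moves:
  plan: [33,-32,0,0.02,33,-32,0,0,33,-33,0,0,33,-33,0,0,33,-33,0,0,33,-33,0,0,33,-33,0,0,33,-33,0,0,33,-33,0,0,33,-33,0,0,33,-33,0,0,33,-33,0,0,33,-33,0,0,33,-33,0,0,0,0,0,0,0,0,0,0]
  hand: 1
  squeeze: 40

```text
time_s: 1.7
ee_pos: [0.4799, 0.0247, 0.2049]
eef_rot: [-3.141, 0.001, 0.239]
force: [0.0, -0.5, 0.4]
grip_width: 0.094
grip_force: 0.0
```

```bash
cat >> h.py <<'E'
from scipy.spatial.transform import Rotation as Ro
O=np.array([.4768,-.0421]); YD=np.radians(-77.2); X=np.array([np.cos(YD),np.sin(YD)]); Y=np.array([-X[1],X[0]])
def dock(p): d=np.asarray(p)[...,:2]-O; return np.round(np.stack([d@X,d@Y],-1),4)
def go(x,y,z,yaw):
    o=monitor.get_obs(); R=Ro.from_euler('xyz',o['eef_rot']).as_matrix(); cy=o['eef_rot'][2]
    print('pose',np.round(o['ee_pos'],4),np.round(o['eef_rot'],3),'f',np.round(o['force'],1),'t',round(o['time_s'],2),'w',round(o['grip_width'],4))
    print('delta mm',np.round(1e3*R.T@(np.array([x,y,z])-o['ee_pos']),1),'spin',round(cy-yaw,3))
E
python3 - <<'E'
from h import *
go(.4766,.028,.045,.2356)
c=shot('wrist','w1'); W=cloud(c); I=c['image'].astype(int)
p=W[(W[...,2]>.055)&(W[...,2]<.08)&(I[...,0]-I[...,2]>50)&(I[...,1]>60)]
r=cv2.minAreaRect(p[:,:2].astype(np.float32)); print(len(p),r,p[:,2].max())
E
```

```text
pose [0.4799 0.0247 0.2049] [-3.141e+00  1.000e-03  2.390e-01] f [ 0.  -0.5  0.4] t 1.7 w 0.094
delta mm [ -2.2  -4.  159.9] spin 0.003
2019 ((0.4746687412261963, 0.06701438128948212), (0.11539547890424728, 0.47946441173553467), 47.87498092651367) 0.07944363115606444
```

View pics/w1.png

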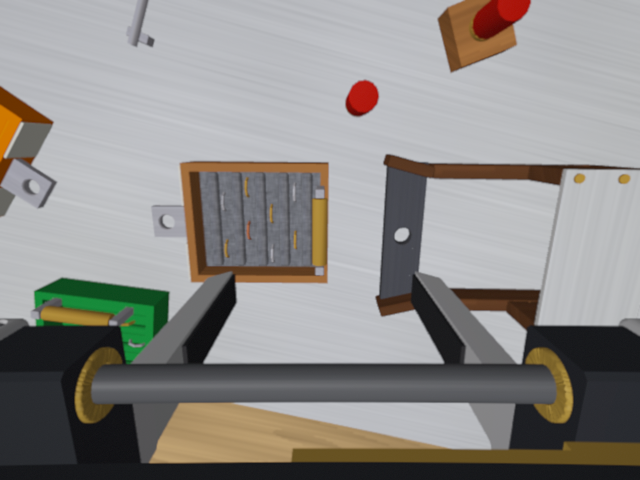

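Wrist view: bar at (319,232), lug hole at (168,221), sill hole at (402,235), and the gripper is just short of the tray.

Run:
```python
from h import *
c=np.load('w1.npz'); W=cloud(c)
m=np.zeros(W.shape[:2],bool); m[195:268,308:332]=1; m&=(W[...,2]>.06)&(W[...,2]<.08)
r=cv2.minAreaRect(W[m][:,:2].astype(np.float32)); print('bar',r,W[m][:,2].max(),dock(r[0]))
m=np.zeros(W.shape[:2],bool); m[150:290,175:332]=1; m&=(W[...,2]>.035)&(W[...,2]<.045)
r=cv2.minAreaRect(W[m][:,:2].astype(np.float32)); print('wall',r,dock(r[0]))
m=np.zeros(W.shape[:2],bool); m[165:300,383:428]=1; m&=(W[...,2]>.011)&(W[...,2]<.017)
b=W[m]; print('sill',np.round(dock(b).min(0),4),dock(b).max(0),np.median(b[:,2]))
# hole pixels: on sill region with z<.01
h=np.zeros(W.shape[:2],bool); h[222:248,390:415]=1; h&=(W[...,2]<.007)
v,u=np.nonzero(h); print('hole px',u.mean(),v.mean(),len(u))
C=-cv2.Rodrigues(c['rvec'])[0].T@c['tvec'].ravel(); d=W[int(v.mean()),int(u.mean())]-C
P=C+d*(.014-C[2])/d[2]; print(P,dock(P))
for v in (180,210,260,280):
    for a,bb in ((383,428),):
        row=[u for u in range(375,440) if .011<W[v,u,2]<.017]; print(v,dock(W[v,row[0]]),dock(W[v,row[-1]]))
```

```text
bar ((0.4757872521877289, 0.028012558817863464), (0.06804843991994858, 0.013881059363484383), 13.214174270629883) 0.07350188653122837 [-0.0686  0.0145]
wall ((0.46012741327285767, 0.08966045826673508), (0.12037663906812668, 0.14312441647052765), 13.411211967468262) [-0.1322  0.0129]
sill [-0.0005 -0.0742] [0.0399 0.07  ] 0.013717477352725568
hole px 401.9555555555556 235.02777777777777 180
[ 0.47999956 -0.05953865  0.014     ] [ 0.0177 -0.0007]
180 [-0.0003  0.0567] [0.0392 0.0574]
210 [0.0003 0.0258] [0.0389 0.0263]
260 [-0.0005 -0.0297] [ 0.0395 -0.0288]
280 [-0.0004 -0.0527] [ 0.0323 -0.0515]
```

Request:
apply_moves:
  plan: [-3,-4,0,0,0,0,30,0,0,0,30,0,0,0,30,0,0,0,30,0,0,0,20,0,0,0,14,0,0,0,5,0,0,0,0,0,0,0,0,0]
  hand: 1

```text
time_s: 2.75
ee_pos: [0.4765, 0.0269, 0.0473]
eef_rot: [3.141, -0.001, 0.236]
force: [0.2, 1.1, -0.1]
grip_width: 0.0941
grip_force: 0.0
```

Request:
apply_moves:
  plan: [0,0,0,0,0,0,0,0,0,0,0,0,0,0,0,0,0,0,0,0,0,0,0,0,0,0,0,0,0,0,0,0,0,0,0,0,0,0,0,0]
  hand: -1

```text
time_s: 3.75
ee_pos: [0.4762, 0.0273, 0.0464]
eef_rot: [-3.142, 0.0, 0.237]
force: [-0.4, -0.0, 0.2]
grip_width: 0.0173
grip_force: 0.0
```

Request:
apply_moves:
  plan: [0,0,0,0,0,0,0,0,0,0,0,0,0,0,-5,0,0,0,-5,0,0,0,-5,0,0,0,-5,0,0,0,-6,0,0,0,0,0,0,0,0,0]

```text
time_s: 4.75
ee_pos: [0.4766, 0.027, 0.0728]
eef_rot: [3.141, -0.001, 0.237]
force: [0.8, -2.9, -0.5]
grip_width: 0.0127
grip_force: 40.0
```

Run:
```python
from h import *
go(.4766,.028,.045,.2234)
shot('side','s1')
```

```text
pose [0.4766 0.027  0.0728] [ 3.141e+00 -1.000e-03  2.370e-01] f [ 0.8 -2.9 -0.5] t 4.75 w 0.0127
delta mm [ 0.2 -1.  27.8] spin 0.013
```

View pics/s1.png

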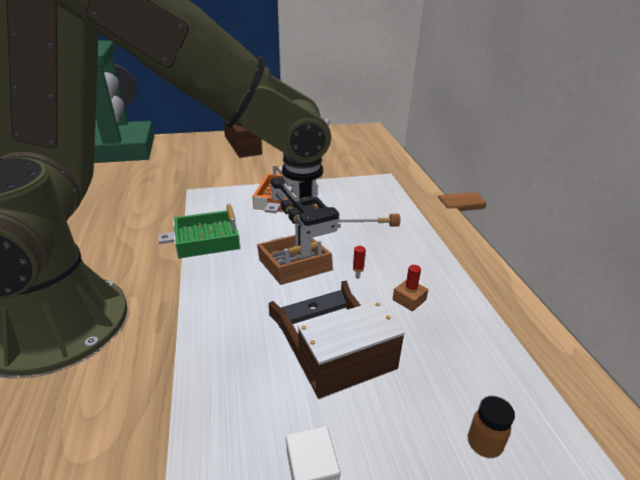

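Side view: the fingers are on the bar at (303,247). I'll measure whether the front end has risen.

```bash
cat > tray.py <<'E'
from h import *
import sys
def tray(cam='top',off=0):
    c=shot(cam); W=cloud(c); D=dock(W); I=c['image'].astype(int)
    # wood-brown points
    m=(I[...,0]-I[...,2]>25)&(I[...,0]<200)&(W[...,2]>.02)&(W[...,2]<.09)
    m&=(D[...,0]>-.26)&(D[...,0]<.12)&(abs(D[...,1]-off)<.085)
    return W[m],D[m],c
if __name__=='__main__':
    for cam in sys.argv[1:]:
        W,D,c=tray(cam); print(cam,len(W))
        for a in np.arange(-.25,.12,.02):
            s=(D[:,0]>=a)&(D[:,0]<a+.02)
            if s.sum()>3: print(round(a,2),s.sum(),'y',D[s,1].min(),D[s,1].max(),'z',np.round(np.percentile(W[s,2],[5,50,95]),3))
E
python3 tray.py side top
```

```text
side 2239
-0.21 14 y -0.0297 0.0433 z [0.039 0.04  0.041]
-0.19 336 y -0.0474 0.0451 z [0.021 0.033 0.042]
-0.17 54 y -0.0472 0.0702 z [0.022 0.035 0.048]
-0.15 68 y -0.0469 0.0725 z [0.024 0.044 0.053]
-0.13 85 y -0.047 0.0721 z [0.025 0.036 0.056]
-0.11 69 y -0.0464 0.0731 z [0.027 0.047 0.061]
-0.09 86 y -0.0463 0.0747 z [0.032 0.059 0.066]
-0.07 776 y -0.0461 0.0738 z [0.041 0.058 0.069]
-0.05 271 y -0.0456 0.0712 z [0.032 0.038 0.051]
-0.01 42 y -0.0849 0.0799 z [0.025 0.034 0.036]
0.01 83 y -0.083 0.0764 z [0.031 0.034 0.036]
0.03 94 y -0.0784 0.0729 z [0.031 0.034 0.036]
0.05 110 y -0.0782 0.0736 z [0.033 0.035 0.036]
0.07 69 y -0.0783 0.0735 z [0.032 0.034 0.036]
0.09 60 y -0.0778 -0.0651 z [0.031 0.034 0.036]
0.11 21 y -0.0781 -0.0714 z [0.03  0.034 0.036]
top 788
-0.21 27 y -0.014 0.0717 z [0.036 0.039 0.042]
-0.19 202 y -0.0083 0.0745 z [0.024 0.039 0.043]
-0.01 31 y -0.0841 -0.0719 z [0.031 0.034 0.038]
0.01 50 y -0.0819 -0.0668 z [0.03  0.035 0.037]
0.03 87 y -0.0763 0.0744 z [0.029 0.035 0.038]
0.05 115 y -0.0763 0.0756 z [0.031 0.034 0.038]
0.07 109 y -0.0762 0.0758 z [0.031 0.034 0.039]
0.09 111 y -0.0764 0.0757 z [0.031 0.034 0.038]
0.11 56 y -0.0763 0.0743 z [0.032 0.034 0.038]
```

Request:
apply_moves:
  plan: [-1,4,0,0.013,-1,5,0,0,-1,5,0,0,-1,5,0,0,-1,5,0,0,-1,5,0,0,-1,5,0,0,-1,5,0,0,-1,5,0,0,-1,5,0,0,-1,5,0,0,-1,5,0,0,-1,5,0,0,-1,5,0,0,0,5,0,0,0,4,0,0,0,0,0,0,0,0,0,0]

```text
time_s: 6.7
ee_pos: [0.4802, -0.0522, 0.0727]
eef_rot: [3.141, -0.001, 0.224]
force: [1.5, -2.5, -1.1]
grip_width: 0.013
grip_force: 40.0
```

```bash
python3 tray.py side; python3 -c "
from h import *
go(.4766,.028,.045,.2234);o=monitor.get_obs();print(dock(o['ee_pos']))"
```

```text
side 2539
-0.15 4 y -0.0157 0.0119 z [0.021 0.021 0.022]
-0.13 40 y -0.0588 0.0335 z [0.038 0.04  0.042]
-0.11 376 y -0.0601 0.0314 z [0.022 0.033 0.042]
-0.09 65 y -0.0602 0.0209 z [0.022 0.035 0.049]
-0.07 60 y -0.0599 0.0536 z [0.024 0.043 0.053]
-0.05 84 y -0.0601 0.0587 z [0.022 0.042 0.057]
-0.03 85 y -0.06 0.0609 z [0.028 0.047 0.061]
-0.01 143 y -0.0846 0.0797 z [0.031 0.052 0.066]
0.01 1193 y -0.0847 0.0768 z [0.034 0.053 0.069]
0.03 223 y -0.0781 0.0741 z [0.031 0.035 0.041]
0.05 108 y -0.0784 0.0727 z [0.031 0.034 0.036]
0.07 75 y -0.0779 0.0728 z [0.031 0.034 0.036]
0.09 63 y -0.0784 -0.0655 z [0.032 0.035 0.036]
0.11 20 y -0.0779 -0.0699 z [0.03  0.034 0.036]
pose [ 0.4802 -0.0521  0.0727] [ 3.141e+00 -1.000e-03  2.240e-01] f [ 0.  -3.  -1.6] t 6.75 w 0.013
delta mm [ 14.2 -78.9  27.7] spin 0.0
[0.0105 0.0011]
```

Request:
apply_moves:
  plan: [0,0,4,0,0,1,4,0,0,1,3,0,0,1,2,0,0,0,1,0,0,0,0,0,0,0,0,0]

```text
time_s: 7.45
ee_pos: [0.4814, -0.056, 0.0612]
eef_rot: [3.139, -0.002, 0.224]
force: [-17.5, -9.0, 39.9]
grip_width: 0.013
grip_force: 40.0
```

Request:
apply_moves:
  plan: [0,0,0,0,0,0,0,0,0,0,0,0,0,0,0,0,0,0,0,0,0,0,0,0,0,0,0,0,0,0,0,0,0,0,0,0,0,0,0,0]
  hand: 1

```text
time_s: 8.45
ee_pos: [0.4806, -0.0548, 0.0585]
eef_rot: [3.142, -0.0, 0.224]
force: [-0.2, -0.4, -0.2]
grip_width: 0.0896
grip_force: 0.0
```

```bash
python3 tray.py side | head -11
```

```text
side 2272
-0.13 82 y -0.0592 0.0181 z [0.034 0.04  0.042]
-0.11 265 y -0.0597 0.0153 z [0.021 0.032 0.043]
-0.09 66 y -0.0603 -0.0089 z [0.021 0.034 0.046]
-0.07 68 y -0.0599 0.0289 z [0.023 0.035 0.049]
-0.05 64 y -0.0598 0.0176 z [0.023 0.042 0.051]
-0.03 82 y -0.0604 0.0589 z [0.024 0.045 0.054]
-0.01 163 y -0.0848 0.0799 z [0.026 0.048 0.086]
0.01 1119 y -0.083 0.076 z [0.023 0.043 0.085]
0.03 95 y -0.0786 0.072 z [0.031 0.034 0.037]
0.05 115 y -0.0781 0.0726 z [0.032 0.034 0.036]
```

Request:
apply_moves:
  plan: [0,0,-20,0,0,0,-30,0,0,0,-40,0,0,0,0,-0.15,0,0,0,-0.15,0,0,0,-0.15,0,0,0,-0.15,0,0,0,-0.15,0,0,0,-0.15,0,0,0,-0.15,0,0,0,-0.15,0,0,0,-0.15,0,0,0,-0.15,0,0,0,-0.07,40,0,0,0,40,0,0,0,40,0,0,0,40,0,0,0,0,0,0,0]

```text
time_s: 10.4
ee_pos: [0.4443, 0.1044, 0.1486]
eef_rot: [3.141, -0.001, 1.798]
force: [0.1, -0.9, -0.3]
grip_width: 0.0943
grip_force: 0.0
```

Request:
apply_moves:
  plan: [0,0,0,0,0,0,0,0,0,0,0,0]
  hand: 0.28

```text
time_s: 10.7
ee_pos: [0.4455, 0.1003, 0.1484]
eef_rot: [-3.142, 0.0, 1.792]
force: [-0.1, 1.2, 0.2]
grip_width: 0.0733
grip_force: 0.0
```

Run:
```python
from h import *
go(*(O-.150*X),.034,.2234+np.pi/2)
c=shot('wrist','w2'); W=cloud(c)
shot('side','s2'); W=cloud(np.load('side.npz') if 0 else np.load('s2.npz')); D=dock(W)
m=(W[...,2]>.036)&(W[...,2]<.1)&(D[...,0]<-.08)&(D[...,0]>-.14)&(abs(D[...,1])<.065)
print('tray back',np.percentile(D[m][:,0],[1,5]))
```

```text
pose [0.4455 0.1003 0.1484] [-3.142  0.     1.792] f [-0.1  1.2  0.2] t 10.7 w 0.0733
delta mm [  4.2  -1.  114.4] spin -0.002
tray back [-0.117812 -0.1158  ]
```

View pics/w2.png

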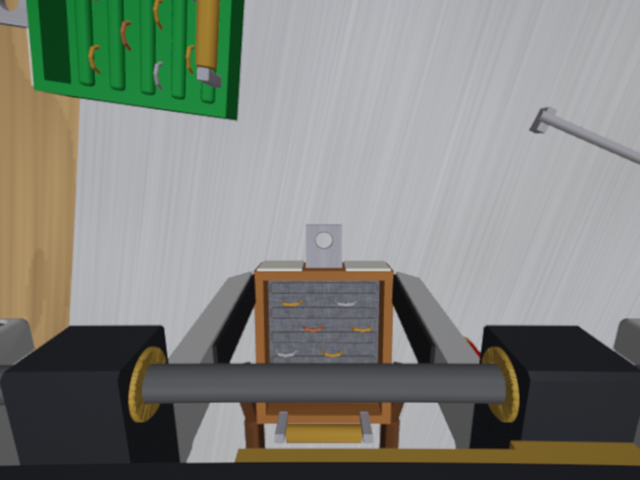

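Wrist view: tray centred on the bay, lug hole at (323,240), bar ahead over the sill at (323,434). I'll go down behind it, straddling the lug.

Request:
apply_moves:
  plan: [4,-1,24,-0.002,0,0,30,0,0,0,30,0,0,0,20,0,0,0,10,0,0,0,0,0,0,0,0,0]

```text
time_s: 11.5
ee_pos: [0.4439, 0.1048, 0.0352]
eef_rot: [3.141, 0.0, 1.795]
force: [-0.2, 0.3, -0.1]
grip_width: 0.0603
grip_force: 0.0
```

Request:
apply_moves:
  plan: [-4,0,0,0,-4,0,0,0,-4,0,0,0,-4,0,0,0,-4,0,0,0,-4,0,0,0,-4,0,0,0,-4,0,0,0,-4,0,0,0,-4,0,0,0,-4,0,0,0,0,0,0,0]

```text
time_s: 12.7
ee_pos: [0.4533, 0.0614, 0.0344]
eef_rot: [-3.142, 0.0, 1.795]
force: [-1.2, 1.2, 0.5]
grip_width: 0.0605
grip_force: 0.3
```

```bash
cat > st.py <<'E'
from h import *
o=monitor.get_obs(); print('tcp',dock(o['ee_pos']),o['ee_pos'][2],'f dock',np.round([o['force'][:2]@X,o['force'][:2]@Y,o['force'][2]],1),'w',o['grip_width'],'yaw',o['eef_rot'][2])
for n in ('side','top'):
    c=shot(n); W=cloud(c); I=c['image'].astype(int); D=dock(W)
    b=(W[...,2]>.063)&(W[...,2]<.12)&(I[...,0]-I[...,2]>55)&(I[...,1]>60)&(abs(D[...,1])<.045)&(D[...,0]>-.1)&(D[...,0]<.15)
    if b.sum()>10: print(n,'bar',b.sum(),np.median(D[b],0),np.percentile(W[b][:,2],95))
E
python3 st.py; python3 tray.py side|head -14
```

```text
tcp [-0.1062  0.    ] 0.034409853365701626 f dock [-1.4 -0.9  0.5] w 0.060497891126752024 yaw 1.7954742018371608
side bar 189 [0.0347 0.0004] 0.09182578976620004
top bar 188 [0.0316  0.00245] 0.09326831087507616
side 2911
-0.11 82 y -0.0594 0.0584 z [0.037 0.04  0.042]
-0.09 489 y -0.0596 0.0589 z [0.021 0.032 0.043]
-0.07 119 y -0.0596 0.0592 z [0.022 0.037 0.047]
-0.05 126 y -0.0598 0.059 z [0.024 0.041 0.05 ]
-0.03 92 y -0.06 0.0599 z [0.023 0.046 0.053]
-0.01 124 y -0.0849 0.0809 z [0.025 0.035 0.056]
0.01 181 y -0.0832 0.0772 z [0.027 0.045 0.089]
0.03 1428 y -0.078 0.0723 z [0.026 0.047 0.087]
0.05 114 y -0.078 0.0726 z [0.031 0.035 0.037]
0.07 73 y -0.0782 0.0716 z [0.032 0.035 0.037]
0.09 60 y -0.078 -0.0651 z [0.032 0.035 0.037]
0.11 20 y -0.0777 -0.0699 z [0.032 0.034 0.037]
```

Request:
apply_moves:
  plan: [-4,0,0,0,-4,0,0,0,-4,0,0,0,-4,0,0,0,-4,0,0,0,-4,0,0,0,-4,0,0,0,-4,0,0,0,-4,0,0,0,-4,0,0,0,-4,0,0,0,-4,0,0,0,-4,0,0,0,0,0,0,0]

```text
time_s: 14.25
ee_pos: [0.4649, 0.0107, 0.0345]
eef_rot: [3.142, 0.0, 1.795]
force: [0.3, -0.1, 0.3]
grip_width: 0.0606
grip_force: 0.0
```

```bash
python3 st.py; python3 tray.py side|head -14
```

```text
tcp [-0.0541  0.0001] 0.03445802218322253 f dock [0.2 0.3 0.3] w 0.06057702997477695 yaw 1.7954697431141575
side bar 204 [0.092 0.   ] 0.08629277400849036
top bar 166 [0.0882  0.00205] 0.08802028821909541
side 2347
-0.07 4 y -0.0042 0.0304 z [0.04  0.041 0.048]
-0.05 672 y -0.0599 0.0601 z [0.029 0.046 0.056]
-0.03 141 y -0.0598 0.0606 z [0.027 0.049 0.056]
-0.01 198 y -0.0846 0.0786 z [0.026 0.041 0.055]
0.01 247 y -0.0848 0.0772 z [0.028 0.039 0.055]
0.03 215 y -0.0782 0.0737 z [0.026 0.04  0.055]
0.05 186 y -0.078 0.0746 z [0.024 0.036 0.055]
0.07 271 y -0.0784 0.0608 z [0.032 0.054 0.086]
0.09 394 y -0.0781 0.0616 z [0.034 0.056 0.085]
0.11 19 y -0.0779 -0.071 z [0.031 0.034 0.036]
```

Request:
apply_moves:
  plan: [-4,0,0,0,-4,0,0,0,-4,0,0,0,-4,0,0,0,-4,0,0,0,-4,0,0,0,-4,0,0,0,-4,0,0,0,-4,0,0,0,0,0,0,0]

```text
time_s: 15.4
ee_pos: [0.473, -0.0244, 0.0345]
eef_rot: [3.141, 0.0, 1.795]
force: [0.0, 0.3, -1.0]
grip_width: 0.0599
grip_force: 0.0
```

```bash
python3 st.py; python3 tray.py side|head -14
```

```text
tcp [-0.0181  0.0002] 0.03446285897422807 f dock [-0.3  0.1 -1. ] w 0.059888434770676874 yaw 1.795404034026951
top bar 109 [0.1282 0.0011] 0.07358162778551333
side 1761
-0.01 712 y -0.0848 0.0792 z [0.034 0.052 0.062]
0.01 239 y -0.0834 0.0762 z [0.028 0.042 0.06 ]
0.03 251 y -0.0785 0.0724 z [0.027 0.04  0.056]
0.05 284 y -0.0782 0.0729 z [0.026 0.039 0.053]
0.07 190 y -0.0782 0.0719 z [0.032 0.039 0.05 ]
0.09 61 y -0.0779 -0.065 z [0.032 0.034 0.037]
0.11 21 y -0.0781 -0.0705 z [0.031 0.035 0.036]
```

Request:
apply_moves:
  plan: [-4,0,0,0,-4,0,0,0,-4,0,0,0,-4,0,0,0,-4,0,0,0,-4,0,0,0,-4,0,0,0,-4,0,0,0,-4,0,0,0,-4,0,0,0,-4,0,0,0,-3,0,0,0,0,0,0,0]

```text
time_s: 16.85
ee_pos: [0.4835, -0.0701, 0.0345]
eef_rot: [3.141, 0.0, 1.795]
force: [0.0, 0.0, -0.3]
grip_width: 0.0602
grip_force: 0.1
```

```bash
python3 st.py; python3 tray.py side|head -14
```

```text
tcp [0.0288 0.0003] 0.03449238377580359 f dock [-0.   0.  -0.3] w 0.06016257687083715 yaw 1.7954864063919187
side 1403
-0.01 43 y -0.0848 0.0796 z [0.023 0.035 0.036]
0.01 71 y -0.0831 0.0748 z [0.024 0.035 0.039]
0.03 722 y -0.0795 0.0727 z [0.029 0.044 0.055]
0.05 278 y -0.0781 0.0734 z [0.027 0.041 0.054]
0.07 203 y -0.0781 0.0721 z [0.03  0.041 0.052]
0.09 63 y -0.0785 0.0588 z [0.032 0.035 0.037]
0.11 23 y -0.0776 -0.0704 z [0.03  0.035 0.036]
```

Request:
apply_moves:
  plan: [-2,0,0,0,-2,0,0,0,-1,0,0,0,-1,0,0,0,0,0,0,0,0,0,0,0]

```text
time_s: 17.6
ee_pos: [0.4842, -0.0744, 0.0342]
eef_rot: [-3.141, -0.002, 1.796]
force: [-3.0, 10.5, 1.4]
grip_width: 0.0596
grip_force: 5.6
```

```bash
python3 st.py; python3 tray.py side|head -7
```

```text
tcp [0.0331 0.    ] 0.03421574934503945 f dock [-10.9  -0.6   1.4] w 0.05957344215705356 yaw 1.7956359787907
side 1225
-0.01 40 y -0.0849 0.0798 z [0.03  0.034 0.035]
0.01 84 y -0.0832 0.0757 z [0.026 0.034 0.037]
0.03 275 y -0.0782 0.0721 z [0.028 0.039 0.042]
0.05 606 y -0.0784 0.0728 z [0.022 0.034 0.042]
0.07 138 y -0.0777 0.0722 z [0.027 0.035 0.042]
0.09 62 y -0.0784 -0.0641 z [0.033 0.034 0.036]
```

Request:
apply_moves:
  plan: [-1,0,0,0,-1,0,0,0,0,0,0,0,0,0,0,0]

```text
time_s: 18.15
ee_pos: [0.4842, -0.0748, 0.0341]
eef_rot: [-3.14, -0.005, 1.796]
force: [-4.6, 25.2, 5.2]
grip_width: 0.0606
grip_force: 12.6
```

Request:
apply_moves:
  plan: [4,0,0,0,8,0,0,0,3,0,-20,0,0,0,-40,0,0,0,-40,0,0,0,-20,0,0,0,0,0,0,0,0,0]

```text
time_s: 18.95
ee_pos: [0.4815, -0.0627, 0.1539]
eef_rot: [-3.141, 0.0, 1.796]
force: [1.0, 0.4, -0.3]
grip_width: 0.0602
grip_force: 0.0
```

Run:
```python
from h import *
o=monitor.get_obs(); print(o['ee_pos'],dock(o['ee_pos']),o['time_s'])
for n,f in (('wrist','w3'),('top','t3')):
    c=shot(n,f); W=cloud(c); D=dock(W)
    C=-cv2.Rodrigues(c['rvec'])[0].T@c['tvec'].ravel()
    m=(W[...,2]>.022)&(W[...,2]<.031)&(D[...,0]>-.02)&(D[...,0]<.045)&(abs(D[...,1])<.022)
    m=m.astype(np.uint8); cs,_=cv2.findContours(m,cv2.RETR_CCOMP,cv2.CHAIN_APPROX_NONE)[0:2]
    big=max(cs,key=cv2.contourArea); v,u=np.nonzero(m); print(n,m.sum(),'lug',D[m>0].min(0),D[m>0].max(0),np.median(W[m>0][:,2]))
    for k in cs:
        if 20<cv2.contourArea(k)<.5*cv2.contourArea(big):
            (uu,vv),r=cv2.minEnclosingCircle(k); p=cv2.undistortPoints(np.array([[[uu,vv]]]),c['mtx'],np.array(c['distortion'])).ravel()
            d=cv2.Rodrigues(c['rvec'])[0].T@np.array([p[0],p[1],1]); P=C+d*(.026-C[2])/d[2]; print('hole',uu,vv,r,P,dock(P))
    w=(W[...,2]>.035)&(W[...,2]<.06)&(D[...,0]>.03)&(D[...,0]<.12)&(abs(D[...,1])<.062)
    print('wall',D[w].min(0),np.percentile(W[w][:,2],[50,99]))
```

```text
[ 0.48154355 -0.06272953  0.15390625] [0.0212 0.0001] 18.95
wrist 1434 lug [ 0.0056 -0.0219] [0.0444 0.0215] 0.025738773139128236
hole 325.0 230.0 9.219644546508789 [ 0.48167537 -0.06050141  0.026     ] [0.019  0.0007]
wall [ 0.0412 -0.0594] [0.0395437  0.04120444]Traceback (most recent call last):
  File "<stdin>", line 8, in <module>
ValueError: max() iterable argument is empty
```

View pics/w3.png

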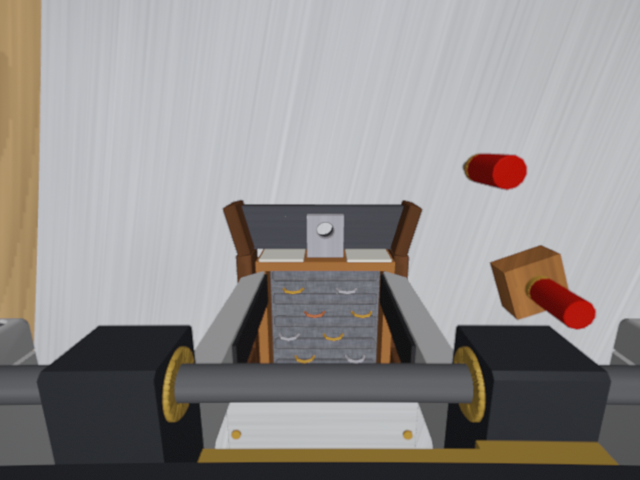

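Tray home and flat; lug hole at (325,230), concentric with the sill hole. Target pin at stand (530,285). Moving above it.

Request:
apply_moves:
  plan: [-13,40,0,0,-13,40,0,0,-13,40,0,0,-11,40,0,0,0,34,0,0,0,0,0,0,0,0,0,0,0,0,0,0]
  hand: 1

```text
time_s: 19.85
ee_pos: [0.6811, -0.0683, 0.1537]
eef_rot: [-3.14, -0.0, 1.796]
force: [-0.9, 0.3, -0.6]
grip_width: 0.0938
grip_force: 0.0
```

Run:
```python
from h import *
c=shot('wrist','w4'); W=cloud(c); I=c['image'].astype(int)
red=(I[...,0]>90)&(I[...,1]<50)&(I[...,2]<50)
near=np.hypot(W[...,0]-.682,W[...,1]+.069)<.045
m=near&(W[...,2]>.026)&(W[...,2]<.034)&~red
r=cv2.minAreaRect(W[m][:,:2].astype(np.float32)); print('stand',m.sum(),r)
m=near&red&(W[...,2]>.02); P=W[m]; zt=np.percentile(P[:,2],95); print('red',len(P),'top',zt)
t=P[P[:,2]>zt-.003]; print('top ctr',cv2.minEnclosingCircle(t[:,:2].astype(np.float32)))
from scipy.optimize import least_squares
s=P[(P[:,2]<zt-.006)&(P[:,2]>.045)]
q=least_squares(lambda a:np.hypot(s[:,0]-a[0],s[:,1]-a[1])-.0125,[.682,-.069]); print('cyl',q.x,len(s),np.sqrt(np.mean(q.fun**2)))
go(q.x[0],q.x[1],.041,.2234+np.pi/2)
```

```text
stand 2077 ((0.6803514361381531, -0.0689319521188736), (0.0500807911157608, 0.050513964146375656), 33.8222541809082)
red 1121 top 0.08465751320167056
top ctr ((0.6803447008132935, -0.06826595962047577), 0.012185340747237206)
cyl [ 0.68038417 -0.06909811] 273 0.0001716329198419219
pose [ 0.6812 -0.0684  0.1544] [-3.141 -0.     1.796] f [-0.7 -0.   0.2] t 19.9 w 0.094
delta mm [ -0.5  -0.9 113.4] spin 0.001
```

View pics/w4.png

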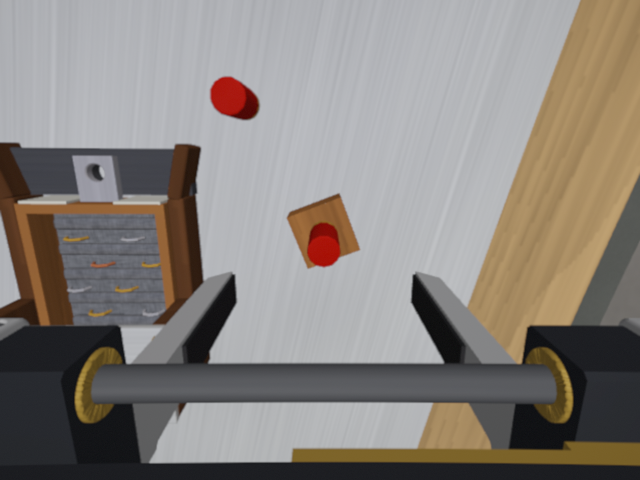

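The pin (323,250) in its stand sits between the fingers, about 1 mm off; going down.

Request:
apply_moves:
  plan: [0,-1,23,0,0,0,30,0,0,0,30,0,0,0,20,0,0,0,9,0,0,0,0,0,0,0,0,0]
  squeeze: 25

```text
time_s: 20.6
ee_pos: [0.6815, -0.0686, 0.0439]
eef_rot: [3.14, 0.001, 1.796]
force: [0.2, 0.2, -0.2]
grip_width: 0.0937
grip_force: 0.0
```

Request:
apply_moves:
  plan: [0,0,0,0,0,0,0,0,0,0,0,0,0,0,0,0,0,0,0,0,0,0,0,0,0,0,0,0,0,0,0,0,0,0,0,0,0,0,0,0,0,0,0,0,0,0,0,0,0,0,0,0]
  hand: -1

```text
time_s: 21.9
ee_pos: [0.681, -0.0684, 0.0424]
eef_rot: [-3.142, -0.0, 1.796]
force: [-0.2, 1.3, 0.6]
grip_width: 0.0246
grip_force: 25.0
```

Request:
apply_moves:
  plan: [0,0,-10,0,0,0,-20,0,0,0,-30,0,0,0,-20,0,0,0,0,0,0,0,0,0]

```text
time_s: 22.5
ee_pos: [0.6809, -0.0684, 0.1222]
eef_rot: [-3.142, -0.0, 1.796]
force: [-0.9, -0.3, -1.2]
grip_width: 0.0244
grip_force: 25.0
```

```bash
cat > pin.py <<'E'
from h import *
for n in ('side','wrist'):
    c=shot(n); W=cloud(c); I=c['image'].astype(int); e=monitor.get_obs()['ee_pos']
    m=(I[...,0]>90)&(I[...,1]<50)&(I[...,2]<50)&(np.hypot(W[...,0]-e[0],W[...,1]-e[1])<.04)
    P=W[m]; print(n,len(P), np.round(P.mean(0),4) if len(P) else '', np.round([P[:,2].min(),P[:,2].max()],4) if len(P) else '')
go(.4815,-.0612,.1,.2234+np.pi/2)
E
python3 pin.py
```

```text
side 198 [ 0.6787 -0.0774  0.1476] [0.117 0.166]
wrist 3750 [ 0.6787 -0.064   0.1544] [0.1178 0.1642]
pose [ 0.6805 -0.0684  0.1209] [-3.140e+00 -1.000e-03  1.796e+00] f [-0.1 -0.4 -0.8] t 22.6 w 0.0248
delta mm [  51.4 -192.3   21.3] spin 0.002
```

Request:
apply_moves:
  plan: [11,-40,0,0.002,11,-40,0,0,11,-40,0,0,11,-40,0,0,8,-32,0,0,0,0,0,0,0,0,0,0,0,0,0,0]

```text
time_s: 23.4
ee_pos: [0.4829, -0.0603, 0.1221]
eef_rot: [-3.141, -0.0, 1.794]
force: [0.0, 0.0, -0.1]
grip_width: 0.0245
grip_force: 25.0
```

```bash
python3 pin.py; python3 -c "
from h import *
c=np.load('wrist.npz'); W=cloud(c); I=c['image'].astype(int)
cv2.imwrite('pics/w5.png',c['image'][:,:,::-1]); print(dock(monitor.get_obs()['ee_pos']))
D=dock(W);m=(W[...,2]>.023)&(W[...,2]<.029)&(D[...,0]>-.02)&(D[...,0]<.042)&(abs(D[...,1])<.018);print('lug',m.sum(),D[m].min(0),D[m].max(0))
e=monitor.get_obs()['ee_pos']
s=W[(I[...,0]>90)&(I[...,1]<50)&(I[...,2]<50)&(np.hypot(W[...,0]-e[0],W[...,1]-e[1])<.03)]
for a,b in ((.117,.13),(.13,.14),(.14,.15),(.15,.158)):
    k=s[(s[:,2]>a)&(s[:,2]<b)]
    if len(k)<20: continue
    from scipy.optimize import least_squares
    q=least_squares(lambda a:np.hypot(k[:,0]-a[0],k[:,1]-a[1])-.0125,e[:2]); print(a,dock(q.x),len(k))
"
```

```text
side 184 [ 0.4809 -0.069   0.148 ] [0.1185 0.1657]
wrist 3801 [ 0.4811 -0.0561  0.1553] [0.118  0.1653]
pose [ 0.4828 -0.0603  0.122 ] [-3.141 -0.     1.794] f [ 0.   0.2 -1.1] t 23.5 w 0.0244
delta mm [-0.6 -1.5 22. ] spin -0.0
[0.0191 0.0018]
lug 1327 [ 0.0056 -0.0154] [0.0419 0.0166]
0.117 [0.0197 0.0011] 283
0.13 [0.0196 0.0011] 320
0.14 [0.0197 0.0011] 374
0.15 [0.0196 0.0011] 356
```

View pics/w5.png

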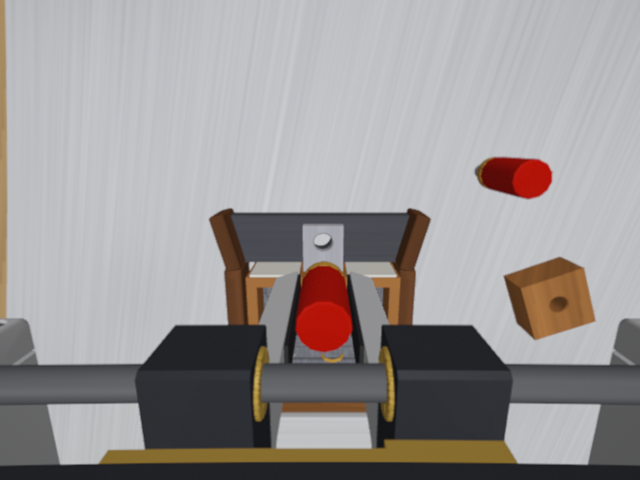

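Pin upright in the grip at (323,310), in line with the lug hole at (322,240), stand empty at (550,300). Lowering.

Request:
apply_moves:
  plan: [0,-1,20,0,0,0,20,0,0,0,14,0,0,0,4,0,0,0,4,0,0,0,4,0,0,0,3,0,0,0,0,0,0,0,0,0]

```text
time_s: 24.4
ee_pos: [0.4815, -0.0605, 0.0537]
eef_rot: [3.141, 0.0, 1.794]
force: [0.3, -0.6, -0.6]
grip_width: 0.0245
grip_force: 25.0
```

Request:
apply_moves:
  plan: [0,0,3,0,0,0,3,0,0,0,3,0,0,0,2,0,0,0,2,0,0,0,0,0,0,0,0,0]

```text
time_s: 25.1
ee_pos: [0.4813, -0.0605, 0.0404]
eef_rot: [-3.142, -0.0, 1.794]
force: [0.0, 0.6, -1.4]
grip_width: 0.0243
grip_force: 25.0
```

Request:
apply_moves:
  plan: [0,0,1,0,0,0,1,0,0,0,0,0,0,0,0,0]

```text
time_s: 25.5
ee_pos: [0.4813, -0.0605, 0.0384]
eef_rot: [-3.142, -0.0, 1.794]
force: [0.4, 0.5, -0.6]
grip_width: 0.0247
grip_force: 25.0
```

Request:
apply_moves:
  plan: [0,0,0,0,0,0,0,0,0,0,0,0,0,0,0,0,0,0,0,0,0,0,0,0,0,0,0,0,0,0,0,0,0,0,0,0]
  hand: 1

```text
time_s: 26.4
ee_pos: [0.4813, -0.0605, 0.0385]
eef_rot: [3.142, -0.0, 1.794]
force: [-0.9, -0.3, 0.4]
grip_width: 0.0922
grip_force: 0.0
```

Request:
apply_moves:
  plan: [0,0,-20,0,0,0,-40,0,0,0,-40,0,0,0,-20,0,0,0,0,0,0,0,0,0]

```text
time_s: 27.0
ee_pos: [0.4811, -0.0605, 0.1578]
eef_rot: [-3.141, -0.0, 1.794]
force: [-0.7, -0.8, -0.0]
grip_width: 0.0941
grip_force: 0.0
```

Run:
```python
from h import *
c=shot('wrist','w6'); W=cloud(c); I=c['image'].astype(int); D=dock(W)
s=(I[...,0]>90)&(I[...,1]<50)&(I[...,2]<50)&(np.hypot(D[...,0]-.02,D[...,1])<.04); P=W[s]
print('top z',np.percentile(P[:,2],[2,98])); t=P[P[:,2]>np.percentile(P[:,2],98)-.003]; print(dock(np.array(cv2.minEnclosingCircle(t[:,:2].astype(np.float32))[0])))
w=(W[...,2]>.035)&(W[...,2]<.06)&(D[...,0]>.03)&(D[...,0]<.12)&(abs(D[...,1])<.062)&~s
print('wall',D[w].min(0),np.percentile(W[w][:,2],[50,95]))
```

```text
top z [0.04064229 0.08101906]
[ 0.0186 -0.0005]
wall [ 0.0412 -0.0595] [0.03959147 0.04075384]
```

View pics/w6.png

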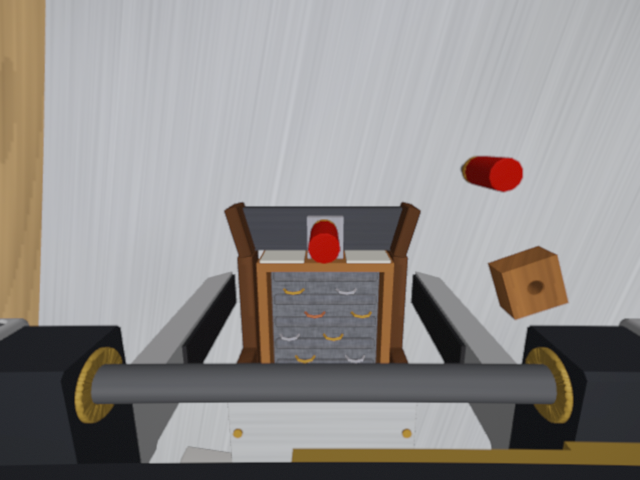

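The pin stands upright in the lug at (323,240). Its top is at about 80 mm, so the tip is about 1 mm above the bench. The tray is flat against the stop and the gripper is clear, so I'm handing in.

```bash
python3 -c "
from station import ctrl
print(ctrl.hand_in())"
```

```text
the job is handed in; nothing more can be done
None
```

The job is handed in at about 27 s of the 72 s allowed: by my last camera measurements the tray lies flat against the end stop, the pin stands upright through lug and sill with its tip about 1 mm above the bench, and the gripper is clear; hand-in returned no verdict.

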